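# Tip the terminal board over onto the stand's backstop and register it against the red stop

## Robot

A 6-joint arm with a two-finger parallel gripper is mounted at the origin on the work surface. World frame = base frame: x ahead of the robot, y to its left, z up, the work surface at z = 0. Lengths are in m, angles in degrees, forces in N, time in s.
With the tool pointing down it reaches from about 0.375 to 0.925 m from the base axis. Payload 5.7 kg.
Tool frame: the origin (TCP) lies on the centre line of the jaws, within the pads' length; the fingertips stand 22 mm ahead of it and the grasp point (between the pads) lies 3 mm ahead of it; z points along the fingers, y is the direction in which the jaws open and shut (so a half turn about z gives the same grasp; the last joint's range is limited). The gripper opens to 88 mm and grips with 3 to 60 N. Pads are 20 mm wide; open, the fingers measure 115 mm over their backs; the gripper's body (75 mm by 178 mm) begins 61 mm behind the grasp point.
Start: joints at [-83.543, 20.558, 86.54, -0, 72.909, -6.595], TCP at [0.135, -0.584, 0.245] pointing down, gripper open.
Joint ranges: [-170.27, 170.27], [-57.76, 135], [12.27, 136.19], [-55.21, 235.2], [11.17, 155.16], [-170.74, 170.74]. Speed limits (degrees/s): [136.94, 136.94, 180, 180, 180, 180].

## Interface

Orientations are given as a 3x3 rotation matrix whose columns are the frame's x, y, z axes.
In Python, from bench import readout, get_image, calibration, arm gives the robot as it stands.
- The arm moves only by the shell command python3 -m creep 'ROWS'. ROWS is JSON, a list of rows, each a list of 7 numbers: the shift along the tool's x, y, z in cm, then the turn, a rotation vector about the tool's x, y, z in degrees, then the opening, from 0 (shut) to 1 (fully open). A call has 1 to 20 rows; each row shifts and turns the commanded pose from where the row before left it, along the tool's axes as they then stand; what a row does not reach is not made up. A row lasts 1/10 s, in which the tool goes at most 50 mm and 8.59 degrees, less where a joint would pass 70% of its speed; a pose out of reach is approached as far as the arm can. A call is refused whole if a number of a shift passes 5 or a number of a turn 8.59, either way. A call with a gripper value outside its range is refused whole. The fingers move at their own pace and stop on an object; the grip force is fixed at half the most. Time passes only in rows, so rows that do not move let the fingers close. It gives the time, the measured TCP pose, the force and the opening at its end, in the units of the state.
- readout.get_state(): the state, without advancing time (a new reading comes with each control period).
- get_image(name): name is "side" or "top"; returns (picture, depth): 384x512x3 uint8, red, green, blue; 384x512 float32, m along the optical axis (not along the pixel's ray), 0 where there is no reading.
- calibration(name): a dict with "mtx" (3x3 intrinsics, pixels), "rvec" (rotation vector, rad) and "tvec" (3), from world to camera coordinates, as OpenCV has them. Camera axes: x right, y down, z forward; pixel columns grow to the right and rows downward; lengths in m; the calibration is good to about 2 mm. A picture is of the moment at which its call begins. calibration takes no time and is no camera call.
- arm.job_done(): hands the job in, once; it reports no verdict.
The state is a dict: "t": time; "q": joint angles; "joint_velocities": joint speeds; "tau": joint torques, N m; "ee_pos": TCP position; "orientation": TCP orientation; "force": force on the tool from outside, world axes, zero at the start; "ft_torque": the same for the moment, N m; "width": opening from 0.0 (shut) to 1.0 (fully open).
Only numpy, scipy, OpenCV 4.12 (cv2) and the standard library are available. Lean on these libraries where they do the work, as an engineer would, in place of code of your own. Each camera call takes 0.05 s, during which the arm holds its last target.

## Task

The back of the plywood terminal board is finished: tip the board up off the black rubber bar and over, so that it leans back against the blue sloped backstop with its lower edge still in the channel, then slide it sideways along the channel until its edge touches the red stop block. Leave it standing there, square to the stand, and do not disturb the tools and the jar on the bench.

Things in the scene. Friction and masses are not known exactly. Their poses are not given: they have to be found in the camera images.
- stand: Fixed stand on a dark steel base plate 170 mm deep (x -80 to +90), 350 wide, 10 thick. Origin on the table under the far face of the toe lip, midway along it; +x points away from the robot to the backstop, y along the channel, z up. The channel along y: floor at z = 10 mm, on its near side a lip 8 mm high (x -10 to 0 mm), on its far side the backstop, 18 mm from the lip.
- backstop_foot (a point): Middle of the foot of the blue sloped backstop, on the channel floor (stand x 18, z 10 mm; axes as the stand's). From here the backstop, two rails 330 mm long and 6 mm thick in one plane, leans away from the robot, 20 degrees from upright; its top is 90 mm up the slope (z about 95 mm).
- bar_mid (a point): Middle of the axis of the fixed black rubber bar, 12 mm in diameter, 290 mm long along the stand's y, on two thin posts 135 mm either side; it stands on the near side of the channel (stand x -36, z 58 mm).
- red_stop: Red block fixed in the channel near one end of it; which end changes, and a like grey block is at the other end. 30 mm (x) x 20 (y) x 28 high, origin under its centre, on the channel floor, axes as the stand's. Its centre is 145 mm along y from the stand's middle, to one side or the other.
- board_center (a point): Centre of the loose plywood board, 160 mm wide (its y), 110 high (its z, up the board), 9 thick (its x), 0.15 to 0.31 kg. At the start it reclines toward the robot, 40 degrees from upright, lower edge in the channel, near face on the bar 68 mm up from the lower edge, the last 42 mm overhanging. Up to 30 mm off the middle. It tips about its lower edge; once past upright it falls onto the backstop.
- board_top (a point): Middle of the board's top edge, 55 mm up from its centre, half-way through the thickness; axes as the board's (x toward the backstop side). 20 mm below this edge, 55 mm either side of the middle, the near (-x) face carries two brass terminals 12 mm in diameter, standing 8 mm out; the middle is bare. The far face has flat copper strips.
- board_foot (a point): Middle of the board's lower edge, 55 mm down the board from the centre, half-way through its thickness; axes as the board's. At the start the near lower corner, about which the board first tips, is about 13 mm from the lip, on the channel floor. When the board leans on the backstop it slides along the channel at a sideways push of up to about 8 N, low on its side edge.
- screwdriver: Loose screwdriver with orange handle lying on the table left of the stand, to be left alone.
- wrench: Loose steel wrench lying on the table right of the stand, to be left alone.
- pliers: Loose pliers with red grips lying on the table right of the stand, to be left alone.
- jar: Loose jar, 70 mm in diameter and 90 mm high, standing left of the stand, to be left alone.
There are look-alikes about, which are no part of the job. What is meant by the part that bears board_center is not purple, and is the larger of those in its own colour.

How it is judged (in metres and radians):
At the end, for the whole second after the job is handed in: The board leans back on the backstop (15 to 30 degrees from upright, top edge on the backstop side), its lower edge down in the channel, parallel to the stand within 4 degrees, its side edge within 6 mm of the red stop's inner face, and it is at rest (x of board_top in the frame of stand above 0.035 m and angle between board_center's own z axis and vertical between 0.27 and 0.52 rad and angle between the y axis of board_center and the y axis of stand, either way round below 0.07 rad and x of board_foot in the frame of stand between 0 and 0.03 m and z of board_foot in the frame of stand below 0.018 m and y of board_center in the frame of red_stop between -0.096 and 0.096 m and linear speed of board below 0.02 m/s); the robot touches nothing.
It fails at once if the screwdriver, wrench, pliers or jar is moved by more than 30 mm (distance of any of screwdriver, wrench, pliers, jar from where it was at the start of the episode above 0.03 m).
It also fails if it takes over 46 s, if anything falls off the work surface, if the arm or the gripper's body presses on something with over 40 N, if the wrist force passes 120 N, or if a joint passes its speed limit or range.

## Working session

There is one attempt and no reset: what is moved stays moved. The work goes in short steps, Python scripts to look and compute and a shell command to move; the robot and the scene stay as the last step left them, time stands still between calls to the robot, and variables do not carry over. Pictures are saved under pics/ and viewed, and the job is handed in when it is done.

```bash
ls; mkdir -p pics; python3 - <<'E'
from bench import readout,get_image,calibration
import cv2,numpy as np
for n in("side","top"):
    p,d=get_image(n); cv2.imwrite(f"pics/{n}0.png",p[:,:,::-1]); np.savez(f"pics/{n}0.npz",p=p,d=d)
    c=calibration(n); R=cv2.Rodrigues(np.array(c["rvec"],float))[0]; print(n,np.round(c["mtx"],1).tolist(),"cam",-R.T@np.array(c["tvec"]).ravel(),R.round(3).tolist())
print(readout.get_state())
E
```

```text
pics
side [[379.2, 0.0, 252.4], [0.0, 379.2, 194.3], [0.0, 0.0, 1.0]] cam [-0.01939948  0.95878094  0.9511707 ] [[-0.899, -0.438, -0.002], [-0.28, 0.579, -0.766], [0.337, -0.688, -0.643]]
top [[360.1, 0.0, 259.6], [0.0, 360.1, 194.6], [0.0, 0.0, 1.0]] cam [0.29989205 0.01993394 1.3379369 ] [[0.004, -1.0, -0.002], [-0.994, -0.004, -0.112], [0.112, 0.002, -0.994]]
{'t': 0.1, 'q': array([-8.35431733e+01,  2.05941127e+01,  8.65915191e+01,  2.22787351e-03,
        7.29089973e+01, -6.59465238e+00]), 'joint_velocities': array([-0.10998022, -0.116727  , -0.18874939,  0.001643  ,  0.01725215,
       -0.07388911]), 'tau': array([ 1.09878827e-03, -5.16354275e+01, -2.71407169e+01,  6.75371289e-02,
        2.77571456e-02, -2.51073214e-05]), 'ee_pos': array([ 0.13543698, -0.58392082,  0.24389888]), 'orientation': array([[ 9.74170162e-01,  2.25815130e-01, -1.48797839e-04],
       [ 2.25815066e-01, -9.74168799e-01,  1.64529274e-03],
       [ 2.26577782e-04, -1.63639589e-03, -9.99998635e-01]]), 'force': array([-0.40756595, -0.80277443, -1.2879023 ]), 'ft_torque': array([-0.02164747, -0.03085913, -0.00492662]), 'width': 0.999874616758808}
```

View pics/top0.png

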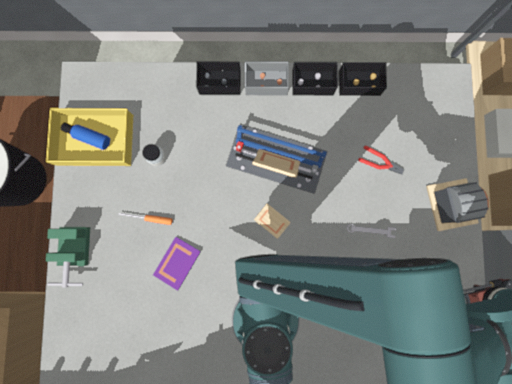

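View pics/side0.png

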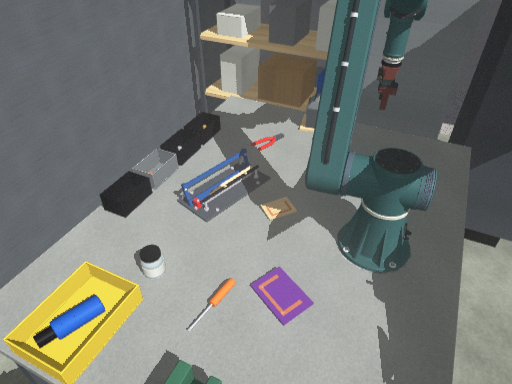

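```bash
python3 - <<'E'
import cv2
a=cv2.imread("pics/top0.png")[110:245,205:345]; cv2.imwrite("pics/ctop.png",cv2.resize(a,None,fx=4.2,fy=4.2,interpolation=2))
a=cv2.imread("pics/side0.png")[135:230,165:305]; cv2.imwrite("pics/cside.png",cv2.resize(a,None,fx=5.5,fy=5.5,interpolation=2))
E
```

```text
(no output)
```

View pics/ctop.png

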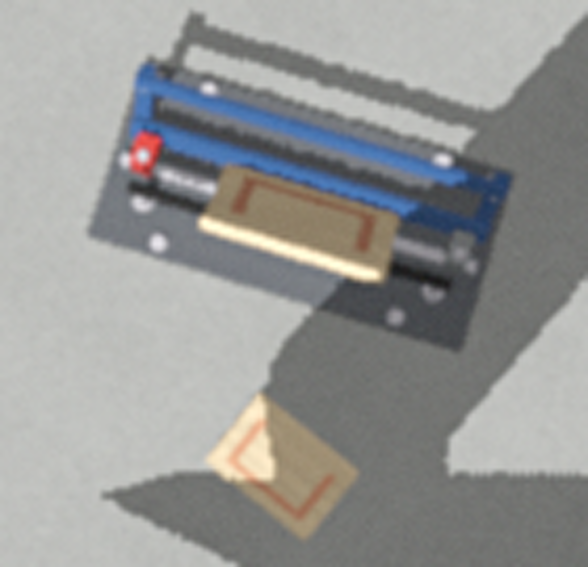

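View pics/cside.png

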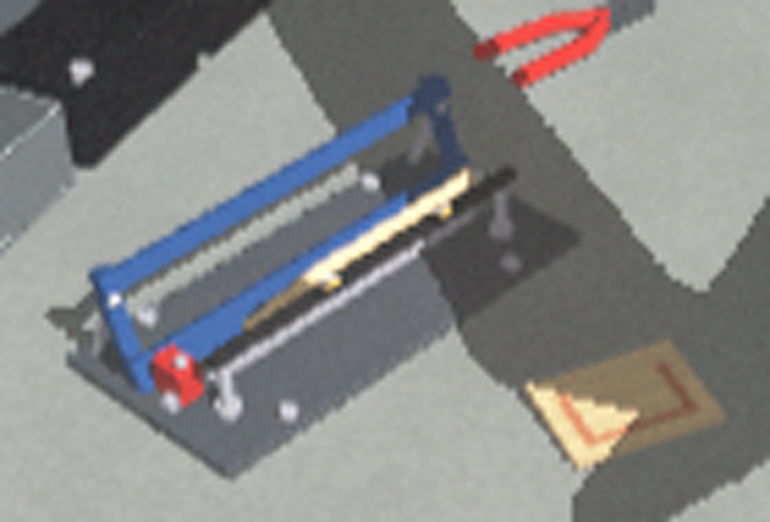

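```bash
cat > h.py <<'E'
import cv2,numpy as np
from bench import calibration
def cam(n):
    c=calibration(n); R=cv2.Rodrigues(np.array(c["rvec"],float))[0]; return np.array(c["mtx"],float),R,-R.T@np.array(c["tvec"],float).ravel()
def ray(n,u,v):
    K,R,C=cam(n); return C,R.T@np.linalg.solve(K,np.array([u,v,1.]))
def onz(n,u,v,z):
    C,d=ray(n,u,v); return C+d*(z-C[2])/d[2]
def cloud(n,m,d):
    K,R,C=cam(n); v,u=np.nonzero(m&(d>0)); z=d[v,u]
    return C+(np.linalg.solve(K,np.vstack([u,v,np.ones(len(u))]))*z).T@R
def px(n,P):
    K,R,C=cam(n); q=K@(R@(np.array(P)-C)); return q[:2]/q[2]
E
python3 - <<'E'
from h import *
Z={n:np.load(f"pics/{n}0.npz") for n in("side","top")}
def roi(n,m):
    o=np.zeros_like(m); 
    s=(slice(110,205),slice(220,335)) if n=="top" else (slice(140,225),slice(170,265))
    o[s]=m[s]; return o
for n in Z:
    p,d=Z[n]["p"],Z[n]["d"]; h=cv2.cvtColor(p,cv2.COLOR_RGB2HSV); H,S,V=[h[...,i].astype(int) for i in range(3)]
    red=roi(n,((H<6)|(H>174))&(S>170)&(V>100)); blue=roi(n,(H>100)&(H<125)&(S>130)); tan=roi(n,(H>8)&(H<30)&(S>50)&(V>70))
    if n=="side": red[:,222:]=0
    for k,m in(("red",red),("blue",blue),("tan",tan)):
        P=cloud(n,m,d); v,u=np.nonzero(m); print(n,k,len(P),"px",u.mean().round(1),v.mean().round(1),"P",P.mean(0).round(4),"z",np.percentile(P[:,2],[2,50,98]).round(3))
        if k!="red": r=cv2.minAreaRect(P[:,:2].astype(np.float32)); print(r); print(cv2.boxPoints(r).round(3).tolist())
        if k=="tan": print(cv2.boxPoints(cv2.minAreaRect(np.stack([u,v],1).astype(np.float32))).round(1).tolist())
        if k=="blue":
            for a,b in((.03,.06),(.075,.11)):
                Q=P[(P[:,2]>a)&(P[:,2]<b)]; 
                if len(Q)>10:
                    f=cv2.fitLine(Q[:,:2].astype(np.float32),cv2.DIST_HUBER,0,.01,.01).ravel(); print("rail",a,len(Q),f,np.degrees(np.arctan2(f[1],f[0])))
E
```

```text
side red 23 px 197.2 202.7 P [0.6251 0.1048 0.0302] z [0.016 0.034 0.038]
side blue 435 px 208.4 179.8 P [ 6.357e-01 -6.000e-04  6.100e-02] z [0.012 0.081 0.095]
((0.6263839602470398, -0.02965034544467926), (0.29211732745170593, 0.038202982395887375), 73.28864288330078)
[[0.5659999847412109, -0.164000004529953], [0.6029999852180481, -0.17499999701976776], [0.6869999766349792, 0.10499999672174454], [0.6499999761581421, 0.11599999666213989]]
rail 0.03 73 [0.3322013  0.9432085  0.6396678  0.03949215] 70.59756
rail 0.075 236 [ 0.29497957  0.9555036   0.6272334  -0.05883413] 72.84368
side tan 122 px 237.9 184.7 P [ 0.5197 -0.0202  0.0627] z [0.005 0.077 0.099]
((0.5402290225028992, -0.024105146527290344), (0.18571537733078003, 0.25957155227661133), 41.32074737548828)
[[0.38499999046325684, 0.012000000104308128], [0.5559999942779541, -0.18299999833106995], [0.6959999799728394, -0.05999999865889549], [0.5239999890327454, 0.13500000536441803]]
[[209.6999969482422, 193.89999389648438], [221.3000030517578, 157.0], [275.6000061035156, 174.10000610351562], [264.0, 211.0]]
top red 7 px 240.7 144.
[... 364 characters left out ...]
], [0.6499999761581421, 0.11299999803304672]]
rail 0.03 136 [ 0.29801467  0.9545613   0.6114285  -0.03981976] 72.6616
rail 0.075 248 [ 0.29799238  0.95456827  0.6365049  -0.0266434 ] 72.66293
top tan 666 px 276.9 162.4 P [ 0.561  -0.0391  0.0608] z [0.015 0.062 0.1  ]
((0.5085232853889465, -0.02046707272529602), (0.16678518056869507, 0.1910550445318222), 71.18775177001953)
[[0.39100000262260437, -0.0689999982714653], [0.5720000267028809, -0.12999999523162842], [0.6259999871253967, 0.02800000086426735], [0.4449999928474426, 0.08900000154972076]]
[[241.5, 196.3000030517578], [256.8999938964844, 147.6999969482422], [300.8999938964844, 161.60000610351562], [285.6000061035156, 210.1999969482422]]
```

```bash
python3 - <<'E'
from h import *
y=np.array([.298,.9546]);x=np.array([.9546,-.298])
S=lambda P:(round(P[:2]@x,4),round(P[:2]@y,4))
for k,u,v,z in(("red",240,146.9,.038),("grey",315,168.3,.038),("barL",236,154.5,.06),("barR",312,177.9,.06),("plateL",226.4,166,.01),("plateR",315,193.8,.01),("plateFR",327,151.7,.01),
 ("topL",252.4,163.6,.098),("topR",296.5,176,.098)):
    P=onz("top",u,v,z); print(k,P.round(4),S(P))
Z=np.load("pics/top0.npz");p,d=Z["p"],Z["d"];h=cv2.cvtColor(p,cv2.COLOR_RGB2HSV); H,Sa,V=[h[...,i].astype(int) for i in range(3)]
m=np.zeros(H.shape,bool); m[145:185,245:306]=1; m&=(H>8)&(H<30)&(Sa>50)&(V>70)
P=cloud("top",m,d); Q=np.c_[P[:,:2]@x,P[:,:2]@y,P[:,2]]
for lo in range(10,100,10):
    q=Q[(Q[:,2]>lo/1e3)&(Q[:,2]<=lo/1e3+.01)]
    if len(q): print(lo,len(q),q[:,0].mean().round(4),q[:,1].min().round(4),q[:,1].max().round(4))
m=np.zeros(H.shape,bool); m[110:205,220:335]=1; m&=(H>100)&(H<125)&(Sa>130)
P=cloud("top",m,d); Q=np.c_[P[:,:2]@x,P[:,:2]@y,P[:,2]]
for lo in range(10,100,10):
    q=Q[(Q[:,2]>lo/1e3)&(Q[:,2]<=lo/1e3+.01)]
    if len(q): print("blue",lo,len(q),q[:,0].mean().round(4),np.percentile(q[:,1],[1,99]).round(4))
E
```

```text
red [0.623  0.0958 0.038 ] (np.float64(0.5662), np.float64(0.2771))
grey [ 0.5439 -0.1797  0.038 ] (np.float64(0.5728), np.float64(-0.0095))
barL [0.5894 0.1087 0.06  ] (np.float64(0.5303), np.float64(0.2794))
barR [ 0.5048 -0.1651  0.06  ] (np.float64(0.5311), np.float64(-0.0072))
plateL [0.5567 0.1477 0.01  ] (np.float64(0.4874), np.float64(0.3069))
plateR [ 0.4531 -0.1827  0.01  ] (np.float64(0.487), np.float64(-0.0394))
plateFR [ 0.6127 -0.23    0.01  ] (np.float64(0.6534), np.float64(-0.0369))
topL [0.5486 0.0483 0.098 ] (np.float64(0.5093), np.float64(0.2096))
topR [ 0.5052 -0.1057  0.098 ] (np.float64(0.5137), np.float64(0.0497))
10 25 0.5702 0.0476 0.1977
20 67 0.5793 0.0516 0.2112
30 70 0.5716 0.0535 0.2081
40 81 0.5629 0.0573 0.2112
50 61 0.5542 0.0556 0.2081
60 81 0.5459 0.0485 0.2145
70 82 0.5372 0.0522 0.2085
80 81 0.5285 0.054 0.21
90 100 0.5189 0.0531 0.2107
blue 10 38 0.5893 [-0.0117  0.2884]
blue 20 137 0.593 [-0.0187  0.292 ]
blue 30 116 0.5956 [-0.0219  0.2974]
blue 40 9 0.6051 [-0.0219  0.2979]
blue 50 11 0.6089 [-0.0218  0.297 ]
blue 60 4 0.6107 [-0.0033  0.2935]
blue 70 5 0.6136 [0.0241 0.2972]
blue 80 116 0.6146 [-0.0215  0.2942]
blue 90 127 0.6174 [-0.0223  0.2963]
```

Candidates for the board are the tan board in the stand (top view px 276,163), the small tan plate (271,220) and the purple plate (178,262). The tan board in the stand is the one meant. It isn't purple, it's the larger of the two tan ones, and it reclines on the bar, as the crop shows. The red stop is on the stand's +y (left) side at (240,147).

First I'll turn the tool to line up with the stand.

```bash
python3 -m creep '[[0,0,0,0,0,7.6,0.45],[0,0,0,0,0,7.6,0.45],[0,0,0,0,0,7.6,0.45],[0,0,0,0,0,7.6,0.45],[0,0,0,0,0,0,0.45]]'
cat >> h.py <<'E'
X0,Y0=.567,.1345
XH=np.array([.9546,-.298,0]);YH=np.array([.298,.9546,0])
def world(x,y,z): return (X0+x)*XH+(Y0+y)*YH+np.array([0,0,z])
def stand(P): P=np.asarray(P); return np.array([P@XH-X0,P@YH-Y0,P[2]])
def go(x,y,z):
    from bench import readout
    s=readout.get_state(); R=np.array(s["orientation"]); p=np.array(s["ee_pos"])
    print("t",round(s["t"],2),"stand",stand(p).round(4),"delta tool cm",(R.T@(world(x,y,z)-p)*100).round(2),"F",np.round(s["force"],1),"w",round(s["width"],2))
    print((np.array([XH,YH,[0,0,1]])@R).round(3).tolist(), np.round(s["q"],1))
E
python3 -c "
from h import *;go(-.083,-.0025,.245)"
```

```text
t: 0.6
ee_pos: [0.1354, -0.5842, 0.2442]
orientation: [[0.954, -0.299, -0.0], [-0.299, -0.954, 0.001], [-0.0, -0.001, -1.0]]
force: [0.4, 0.1, -0.1]
width: 0.588
t 0.6 stand [-0.2636 -0.6518  0.2442] delta tool cm [ 1.798e+01 -6.495e+01 -3.000e-02] F [ 0.4  0.1 -0.1] w 0.59
[[1.0, -0.001, -0.0], [-0.001, -1.0, 0.001], [-0.0, -0.001, -1.0]] [-83.5  20.6  86.6  -0.   72.9  23.9]
```

```bash
python3 -m creep '[[1.12,-4.06,0,0,0,0,0.45],[1.12,-4.06,0,0,0,0,0.45],[1.12,-4.06,0,0,0,0,0.45],[1.12,-4.06,0,0,0,0,0.45],[1.12,-4.06,0,0,0,0,0.45],[1.12,-4.06,0,0,0,0,0.45],[1.12,-4.06,0,0,0,0,0.45],[1.12,-4.06,0,0,0,0,0.45],[1.12,-4.06,0,0,0,0,0.45],[1.12,-4.06,0,0,0,0,0.45],[1.12,-4.06,0,0,0,0,0.45],[1.12,-4.06,0,0,0,0,0.45],[1.12,-4.06,0,0,0,0,0.45],[1.12,-4.06,0,0,0,0,0.45],[1.12,-4.06,0,0,0,0,0.45],[1.12,-4.06,0,0,0,0,0.45],[0,0,0,0,0,0,0.45],[0,0,0,0,0,0,0.45]]'
python3 -c "
from h import *;go(-.083,-.0025,.094)"
```

```text
t: 2.4
ee_pos: [0.5001, -0.0172, 0.2443]
orientation: [[0.956, -0.293, -0.001], [-0.293, -0.956, -0.0], [-0.001, 0.0, -1.0]]
force: [0.3, -0.4, 0.0]
width: 0.45
t 2.4 stand [-0.0845 -0.0019  0.2443] delta tool cm [ 0.17  0.05 15.03] F [ 0.3 -0.4  0. ] w 0.45
[[1.0, 0.005, -0.001], [0.005, -1.0, -0.0], [-0.001, 0.0, -1.0]] [-9.9 12.4 98.5 -0.  69.1 97.2]
```

```bash
python3 -m creep '[[0,0,3,0,0,0,0.45],[0,0,3,0,0,0,0.45],[0,0,3,0,0,0,0.45],[0,0,3,0,0,0,0.45],[0,0,3,0,0,0,0.45],[0,0,0,0,0,0,0.45],[0,0,0,0,0,0,0.45]]'
python3 - <<'E'
from h import *;go(-.083,-.0025,.094)
from bench import get_image
p,d=get_image("side"); cv2.imwrite("pics/s1.png",cv2.resize(p[120:235,160:310,::-1],None,fx=5,fy=5,interpolation=2))
E
```

```text
t: 3.1
ee_pos: [0.4994, -0.0188, 0.0948]
orientation: [[0.954, -0.299, -0.002], [-0.299, -0.954, 0.0], [-0.002, 0.0, -1.0]]
force: [1.1, -0.3, 0.5]
width: 0.451
t 3.1 stand [-0.0847 -0.0037  0.0948] delta tool cm [ 0.17 -0.12  0.08] F [ 1.1 -0.3  0.5] w 0.45
[[1.0, -0.001, -0.002], [-0.001, -1.0, -0.0], [-0.002, 0.0, -1.0]] [-10.1  23.7 107.9  -0.   48.5  97.3]
```

View pics/s1.png

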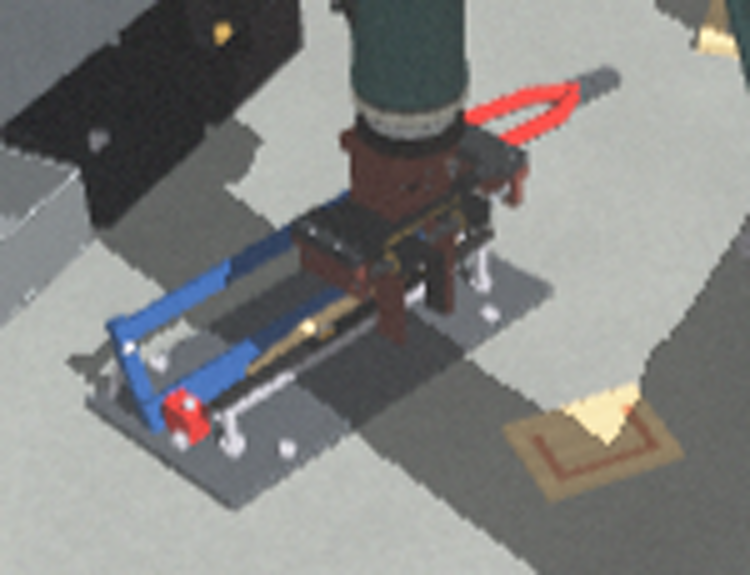

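```bash
python3 -m creep '[[0.4,0,0,0,0,0,0.45],[0.4,0,0,0,0,0,0.45],[0.4,0,0,0,0,0,0.45],[0.3,0,0,0,0,0,0.45],[0.38,0,-0.29,0,0,0,0.45],[0.38,0,-0.29,0,0,0,0.45],[0.4,0,-0.26,0,0,0,0.45],[0.4,0,-0.26,0,0,0,0.45],[0.42,0,-0.22,0,0,0,0.45],[0.42,0,-0.22,0,0,0,0.45],[0,0,0,0,0,0,0.45]]'
python3 - <<'E'
from h import *;go(-.083,-.0025,.094)
from bench import get_image
p,d=get_image("side"); cv2.imwrite("pics/s2.png",cv2.resize(p[120:235,160:310,::-1],None,fx=5,fy=5,interpolation=2))
E
```

```text
t: 4.25
ee_pos: [0.5388, -0.0298, 0.1106]
orientation: [[0.954, -0.298, 0.002], [-0.298, -0.954, -0.0], [0.002, -0.0, -1.0]]
force: [-1.3, 0.3, 0.9]
width: 0.453
t 4.25 stand [-0.0438 -0.0024  0.1106] delta tool cm [-3.92  0.01  1.65] F [-1.3  0.3  0.9] w 0.45
[[1.0, -0.0, 0.002], [-0.0, -1.0, 0.0], [0.002, -0.0, -1.0]] [-10.5  24.8 102.3   0.   52.8  96.8]
```

View pics/s2.png

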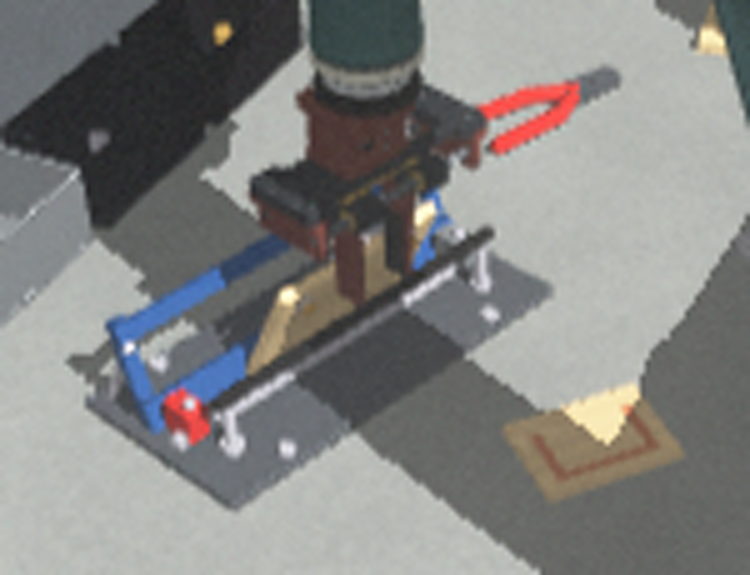

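```bash
python3 -m creep '[[0.45,0,-0.18,0,0,0,0.45],[0.45,0,-0.18,0,0,0,0.45],[0.46,0,-0.14,0,0,0,0.45],[0.46,0,-0.14,0,0,0,0.45],[0.47,0,-0.1,0,0,0,0.45],[0.47,0,-0.1,0,0,0,0.45],[0.4,0,-0.06,0,0,0,0.45],[0.4,0,-0.04,0,0,0,0.45],[0.3,0,-0.02,0,0,0,0.45],[0.3,0,-0.02,0,0,0,0.45],[0.3,0,0,0,0,0,0.45],[0.2,0,0,0,0,0,0.45],[0,0,0,0,0,0,0.45]]'
python3 - <<'E'
from h import *;go(-.083,-.0025,.094)
from bench import get_image
p,d=get_image("side"); cv2.imwrite("pics/s3.png",cv2.resize(p[120:235,160:310,::-1],None,fx=5,fy=5,interpolation=2))
E
```

```text
t: 5.6
ee_pos: [0.5822, -0.0435, 0.1199]
orientation: [[0.954, -0.298, 0.0], [-0.298, -0.954, 0.0], [0.0, -0.0, -1.0]]
force: [0.9, 0.6, 0.1]
width: 0.449
t 5.6 stand [ 0.0018 -0.0025  0.1199] delta tool cm [-8.47  0.    2.58] F [0.9 0.6 0.1] w 0.45
[[1.0, -0.0, 0.0], [-0.0, -1.0, 0.0], [0.0, -0.0, -1.0]] [-11.1  27.1  96.1   0.   56.8  96.3]
```

View pics/s3.png

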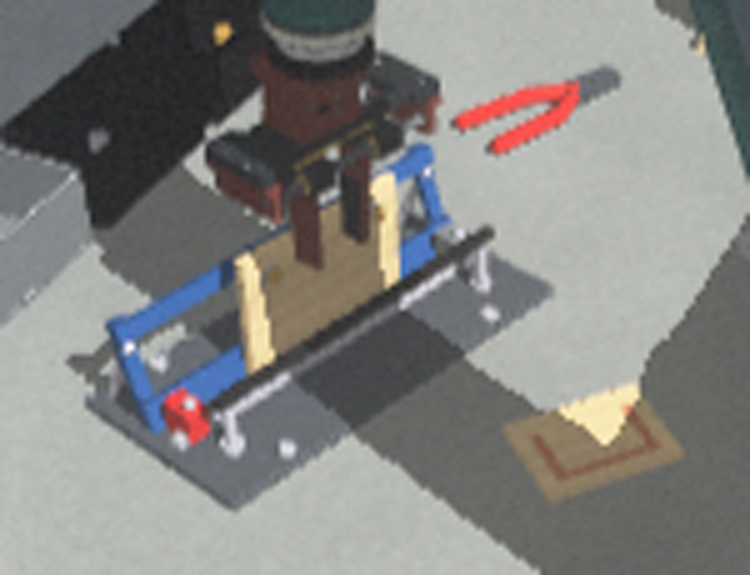

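```bash
python3 -m creep '[[0.3,0,0,0,0,0,0.45],[0.3,0,0,0,0,0,0.45],[0.3,0,0,0,0,0,0.45],[0.3,0,0,0,0,0,0.45],[0.3,0,0,0,0,0,0.45],[0.3,0,0,0,0,0,0.45],[0,0,0,0,0,0,0.45],[0,0,0,0,0,0,0.45],[0,0,0,0,0,0,0.45]]'
python3 - <<'E'
from h import *;go(-.083,-.0025,.25)
from bench import get_image
p,d=get_image("side"); cv2.imwrite("pics/s4.png",cv2.resize(p[120:235,160:310,::-1],None,fx=5,fy=5,interpolation=2))
E
```

```text
t: 6.55
ee_pos: [0.5989, -0.0487, 0.1198]
orientation: [[0.955, -0.298, -0.0], [-0.298, -0.955, 0.0], [-0.0, -0.0, -1.0]]
force: [-0.2, -0.6, -0.2]
width: 0.446
t 6.55 stand [ 0.0192 -0.0025  0.1198] delta tool cm [-10.22   0.   -13.01] F [-0.2 -0.6 -0.2] w 0.45
[[1.0, -0.0, -0.0], [-0.0, -1.0, 0.0], [-0.0, -0.0, -1.0]] [-11.2  28.3  93.8   0.   57.9  96.1]
```

View pics/s4.png

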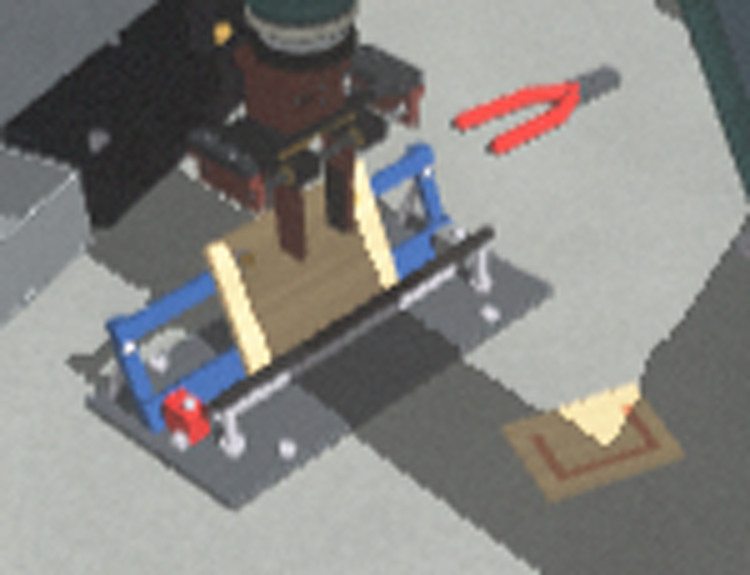

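The board now leans on the backstop. I'll retreat, shut the jaws, tilt the tool and look again.

```bash
python3 -m creep '[[-2,0,0,0,0,0,0.45],[-2,0,-1,0,0,0,0.45],[0,0,-4,0,0,0,0],[0,0,-4,0,0,0,0],[0,3,-3,0,0,0,0],[0,4,0,0,6,0,0],[0,4,0,0,6,0,0],[0,0,0,0,0,0,0],[0,0,0,0,0,0,0]]'
python3 - <<'E'
from h import *;go(.0,-.110,.2)
from bench import get_image
p,d=get_image("top"); np.savez("pics/t5.npz",p=p,d=d); cv2.imwrite("pics/t5.png",cv2.resize(p[110:210,210:350,::-1],None,fx=5,fy=5,interpolation=2))
p,d=get_image("side"); cv2.imwrite("pics/s5.png",cv2.resize(p[120:235,160:310,::-1],None,fx=5,fy=5,interpolation=2)); np.savez("pics/s5.npz",p=p,d=d)
E
```

```text
t: 7.5
ee_pos: [0.5271, -0.1422, 0.24]
orientation: [[0.933, -0.3, 0.198], [-0.294, -0.954, -0.062], [0.207, -0.001, -0.978]]
force: [-0.2, 0.4, -0.1]
width: 0.005
t 7.5 stand [-0.0215 -0.1132  0.24  ] delta tool cm [ 1.27 -0.32  4.36] F [-0.2  0.4 -0.1] w 0.0
[[0.978, -0.003, 0.207], [-0.003, -1.0, 0.0], [0.207, -0.001, -0.978]] [-23.1  10.7 102.8   1.5  54.7  83.6]
```

View pics/t5.png

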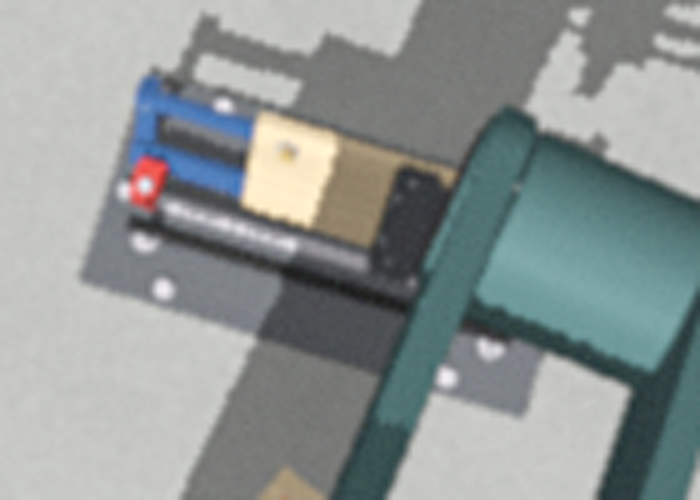

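View pics/s5.png

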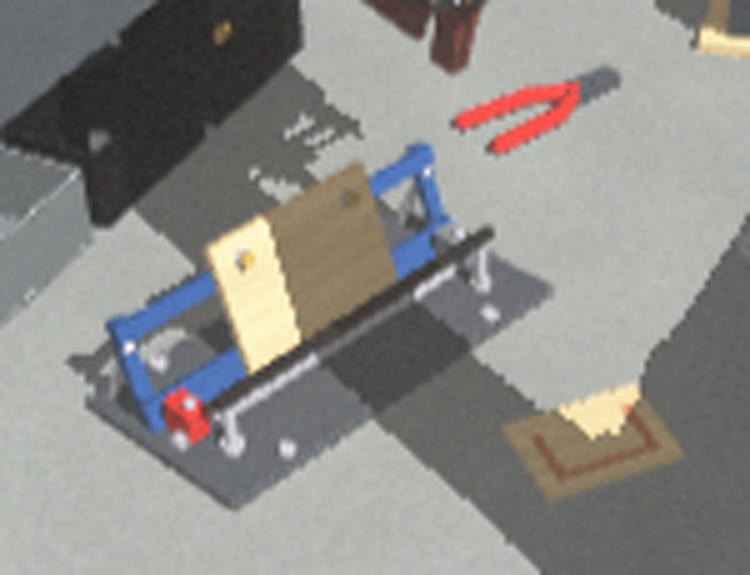

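```bash
python3 - <<'E'
from h import *
for n,f,sl in(("top","t5",(slice(125,170),slice(255,300))),("side","s5",(slice(150,200),slice(195,242)))):
    Z=np.load(f"pics/{f}.npz");p,d=Z["p"],Z["d"];h=cv2.cvtColor(p,cv2.COLOR_RGB2HSV); H,S,V=[h[...,i].astype(int) for i in range(3)]
    m=np.zeros(H.shape,bool); m[sl]=1; m&=(H>8)&(H<30)&(S>50)&(V>70)
    P=cloud(n,m,d);Q=np.array([stand(q) for q in P])
    for lo in range(10,120,15):
        q=Q[(Q[:,2]>lo/1e3)&(Q[:,2]<=lo/1e3+.015)]
        if len(q): print(n,lo,len(q),np.median(q[:,0]).round(4),np.percentile(q[:,1],[1,99]).round(4))
print("tip",)
from bench import readout; s=readout.get_state(); t=np.array(s["ee_pos"])+.022*np.array(s["orientation"])[:,2]; print(stand(t))
R=np.array(s["orientation"]); W=lambda x,y,z: (R.T@(world(x,y,z)-t)*100).round(2)
print(W(.012,-.110,.10),W(.012,-.110,.028))
E
```

```text
top 10 61 0.0128 [-0.0201  0.0841]
top 25 55 0.0174 [-0.0227  0.0713]
top 40 61 0.0233 [-0.0228  0.0731]
top 55 66 0.0293 [-0.023   0.0742]
top 70 74 0.0342 [-0.0232  0.0762]
top 85 52 0.0394 [-0.0213  0.074 ]
top 100 105 0.0484 [-0.0606  0.0738]
top 115 32 0.051 [-0.0559  0.0587]
side 10 75 0.0157 [-0.0788  0.0786]
side 25 133 0.0199 [-0.0798  0.0769]
side 40 125 0.0253 [-0.0804  0.0782]
side 55 135 0.0306 [-0.0798  0.077 ]
side 70 144 0.0357 [-0.0801  0.0775]
side 85 121 0.0412 [-0.0793  0.0783]
side 100 138 0.0469 [-0.078   0.0774]
side 115 16 0.047 [-0.0714  0.0709]
tip
[-0.01534204 -0.11196635  0.21870677]
[ 0.21 -0.19 12.18] [-1.29 -0.19 19.22]
```

```bash
python3 -m creep '[[-0.57,-0.1,3,0,0,0,0],[-0.57,-0.1,3,0,0,0,0],[0,0,3,0,0,0,0],[0,0,2.5,0,0,0,0],[0,0,2,0,0,0,0],[0,0,0,0,0,0,0],[0,0,0,0,0,0,0]]'
cat > tip.py <<'E'
from h import *
from bench import readout
import sys
s=readout.get_state(); R=np.array(s["orientation"]); t=np.array(s["ee_pos"])+.022*R[:,2]
print("t",round(s["t"],2),"tip",stand(t).round(4),"F stand",(np.array([XH,YH,[0,0,1]])@np.array(s["force"])).round(1),"delta",(R.T@(world(*map(float,sys.argv[1:4]))-t)*100).round(2),"q",np.round(s["q"],0))
E
python3 tip.py .0135 -.11 .028
```

```text
t: 8.3
ee_pos: [0.5457, -0.1442, 0.1052]
orientation: [[0.934, -0.297, 0.198], [-0.29, -0.955, -0.061], [0.207, -0.0, -0.978]]
force: [0.3, 0.2, 0.9]
width: 0.006
t 8.3 tip [ 0.0014 -0.1095  0.0837] F stand [0.2 0.3 0.9] delta [0.03 0.06 5.7 ] q [-23.  23. 109.   2.  36.  83.]
```

```bash
python3 -m creep '[[0,0,1.2,0,0,0,0],[0,0,1.2,0,0,0,0],[0,0,1.2,0,0,0,0],[0,0,1.0,0,0,0,0],[0,0,0.6,0,0,0,0],[0,0,0.5,0,0,0,0],[0,0,0,0,0,0,0],[0,0,0,0,0,0,0]]'
python3 tip.py .0135 -.11 .028
python3 - <<'E'
from h import *
from bench import get_image
p,d=get_image("side"); cv2.imwrite("pics/s6.png",cv2.resize(p[120:235,160:310,::-1],None,fx=5,fy=5,interpolation=2))
E
```

```text
t: 9.1
ee_pos: [0.5562, -0.1485, 0.0497]
orientation: [[0.934, -0.298, 0.198], [-0.292, -0.954, -0.062], [0.208, -0.0, -0.978]]
force: [0.9, 0.9, 0.1]
width: 0.006
t 9.1 tip [ 0.0128 -0.1105  0.0282] F stand [0.5 1.2 0.1] delta [ 0.07 -0.05  0.03] q [-23.  29. 110.   2.  29.  83.]
```

View pics/s6.png

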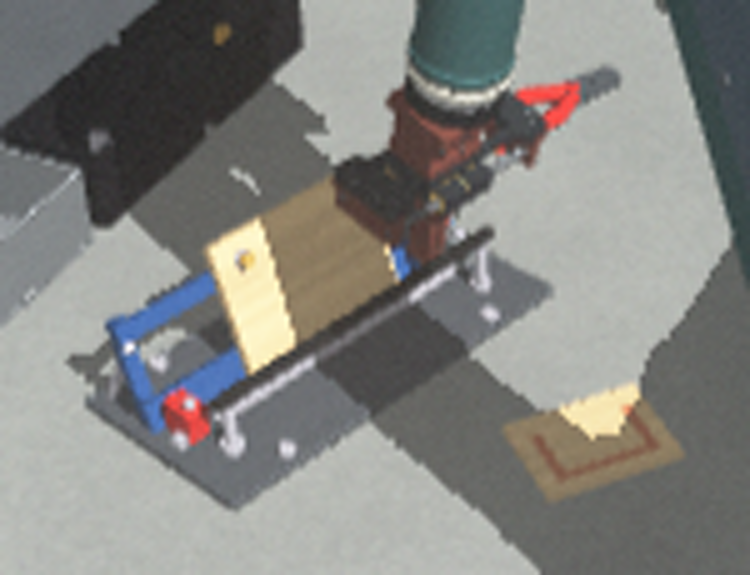

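```bash
python3 -m creep '[[0.05,-0.5,0,0,0,0,0],[0,-0.5,0,0,0,0,0],[0,-0.3,0,0,0,0,0],[0,-0.3,0,0,0,0,0],[0,-0.3,0,0,0,0,0],[0,-0.3,0,0,0,0,0],[0,-0.3,0,0,0,0,0],[0,-0.3,0,0,0,0,0],[0,0,0,0,0,0,0]]'
python3 tip.py .0135 -.037 .028
python3 - <<'E'
from h import *
from bench import get_image
p,d=get_image("side"); cv2.imwrite("pics/s7.png",cv2.resize(p[120:235,160:310,::-1],None,fx=5,fy=5,interpolation=2))
E
```

```text
t: 10.05
ee_pos: [0.5651, -0.1215, 0.0498]
orientation: [[0.934, -0.298, 0.198], [-0.292, -0.955, -0.062], [0.208, -0.0, -0.978]]
force: [-0.0, -0.1, 0.8]
width: 0.004
t 10.05 tip [ 0.0132 -0.0821  0.0283] F stand [ 0.  -0.1  0.8] delta [ 0.03 -4.51  0.03] q [-19.  29. 110.   1.  29.  87.]
```

View pics/s7.png

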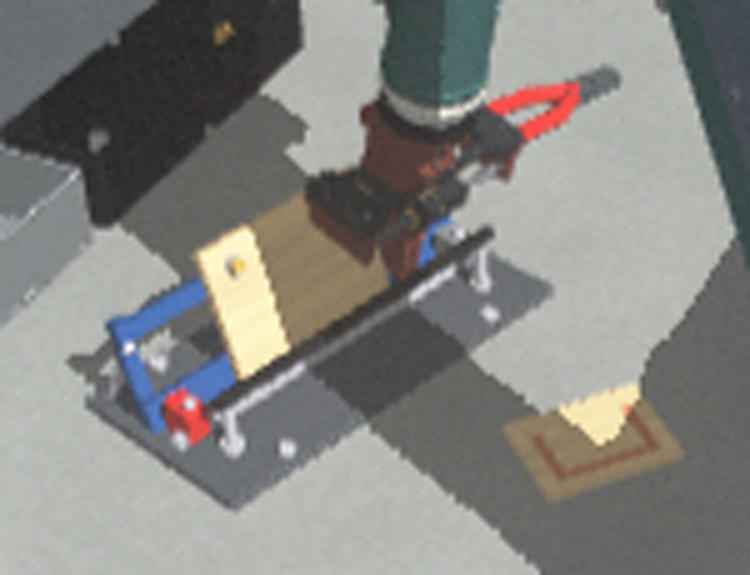

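```bash
python3 -m creep '[[0,-0.3,0,0,0,0,0],[0,-0.3,0,0,0,0,0],[0,-0.3,0,0,0,0,0],[0,-0.3,0,0,0,0,0],[0,-0.3,0,0,0,0,0],[0,-0.3,0,0,0,0,0],[0,-0.3,0,0,0,0,0],[0,-0.3,0,0,0,0,0],[0,-0.3,0,0,0,0,0],[0,-0.3,0,0,0,0,0],[0,-0.3,0,0,0,0,0],[0,-0.2,0,0,0,0,0],[0,-0.2,0,0,0,0,0],[0,-0.1,0,0,0,0,0]]'
python3 tip.py .0135 -.037 .028
python3 - <<'E'
from h import *
from bench import get_image
p,d=get_image("side"); cv2.imwrite("pics/s8.png",cv2.resize(p[120:235,160:310,::-1],None,fx=5,fy=5,interpolation=2))
E
```

```text
t: 11.5
ee_pos: [0.5764, -0.0854, 0.0498]
orientation: [[0.934, -0.298, 0.198], [-0.292, -0.955, -0.062], [0.208, -0.0, -0.978]]
force: [-1.0, -1.7, 0.9]
width: 0.002
t 11.5 tip [ 0.0132 -0.0443  0.0283] F stand [-0.5 -1.9  0.9] delta [ 0.02 -0.73  0.03] q [-15.  29. 109.  -1.  30.  93.]
```

View pics/s8.png

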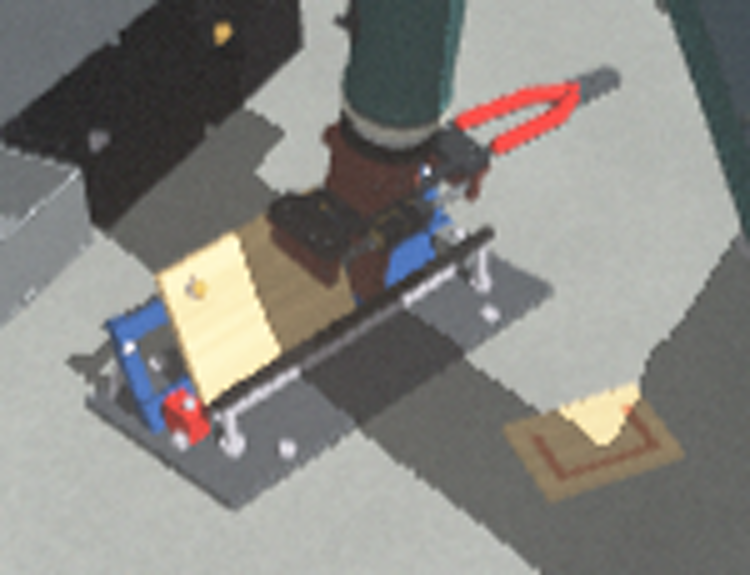

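Nearly there. Now small steps, watching the force for the stop.

```bash
python3 -m creep '[[0,-0.15,0,0,0,0,0],[0,-0.15,0,0,0,0,0],[0,-0.1,0,0,0,0,0],[0,0,0,0,0,0,0]]'; python3 tip.py .0135 -.037 .028
```

```text
t: 11.95
ee_pos: [0.5776, -0.0817, 0.0498]
orientation: [[0.934, -0.298, 0.198], [-0.292, -0.955, -0.062], [0.208, -0.0, -0.978]]
force: [0.1, -0.9, 0.5]
width: 0.002
t 11.95 tip [ 0.0133 -0.0403  0.0283] F stand [ 0.3 -0.9  0.5] delta [ 0.02 -0.33  0.03] q [-14.  29. 109.  -1.  30.  94.]
```

```bash
python3 -m creep '[[0,-0.1,0,0,0,0,0],[0,-0.1,0,0,0,0,0],[0,0,0,0,0,0,0]]'; python3 tip.py .0135 -.037 .028
```

```text
t: 12.25
ee_pos: [0.5781, -0.0798, 0.0498]
orientation: [[0.934, -0.298, 0.198], [-0.292, -0.955, -0.062], [0.208, -0.0, -0.978]]
force: [-1.1, -0.3, 0.7]
width: 0.005
t 12.25 tip [ 0.0132 -0.0384  0.0283] F stand [-1.  -0.6  0.7] delta [ 0.03 -0.14  0.03] q [-14.  29. 109.  -1.  30.  94.]
```

```bash
python3 -m creep '[[0,-0.1,0,0,0,0,0],[0,-0.1,0,0,0,0,0]]'; python3 tip.py .0135 -.037 .028
```

```text
t: 12.45
ee_pos: [0.5787, -0.078, 0.0498]
orientation: [[0.934, -0.298, 0.198], [-0.292, -0.954, -0.062], [0.208, -0.0, -0.978]]
force: [-2.1, -2.8, 0.3]
width: 0.007
t 12.45 tip [ 0.0133 -0.0364  0.0283] F stand [-1.2 -3.3  0.3] delta [0.02 0.05 0.03] q [-14.  29. 109.  -1.  30.  94.]
```

```bash
python3 - <<'E'
from h import *
from bench import get_image
a,_=get_image("side");b,_=get_image("top")
cv2.imwrite("pics/s9.png",np.hstack([cv2.resize(a[165:215,180:230,::-1],(400,400),interpolation=2),cv2.resize(b[125:175,225:275,::-1],(400,400),interpolation=2)]))
E
```

```text
(no output)
```

View pics/s9.png

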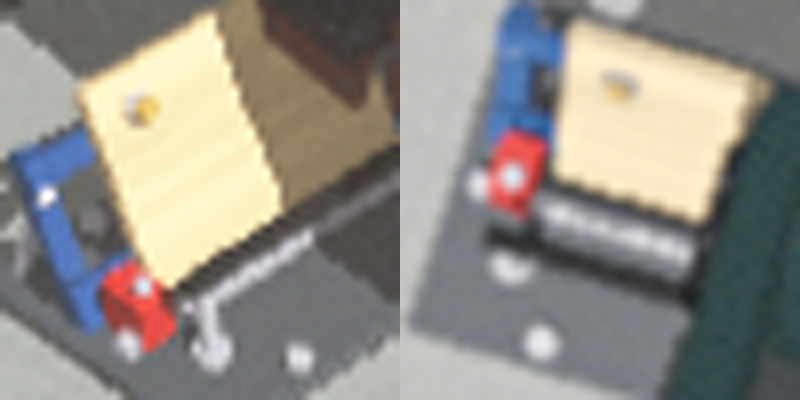

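```bash
python3 -m creep '[[0,-0.1,0,0,0,0,0],[0,-0.1,0,0,0,0,0]]'; python3 tip.py .0135 -.037 .028
```

```text
t: 12.75
ee_pos: [0.5793, -0.076, 0.0498]
orientation: [[0.934, -0.298, 0.198], [-0.292, -0.955, -0.062], [0.208, -0.0, -0.978]]
force: [-1.6, -1.7, 0.6]
width: 0.007
t 12.75 tip [ 0.0132 -0.0344  0.0283] F stand [-1.  -2.1  0.6] delta [0.02 0.25 0.03] q [-14.  29. 109.  -1.  30.  95.]
```

```bash
python3 -m creep '[[0,-0.1,0,0,0,0,0]]'; python3 tip.py .0135 -.037 .028
```

```text
t: 12.85
ee_pos: [0.5796, -0.075, 0.0498]
orientation: [[0.934, -0.298, 0.198], [-0.292, -0.955, -0.062], [0.208, -0.0, -0.978]]
force: [-1.4, -1.5, 0.9]
width: 0.005
t 12.85 tip [ 0.0132 -0.0334  0.0283] F stand [-0.9 -1.8  0.9] delta [0.03 0.36 0.03] q [-14.  29. 109.  -2.  30.  95.]
```

```bash
python3 -m creep '[[0,-0.05,0,0,0,0,0]]'; python3 tip.py .0135 -.037 .028
```

```text
t: 12.95
ee_pos: [0.5798, -0.0745, 0.0498]
orientation: [[0.934, -0.298, 0.198], [-0.292, -0.955, -0.062], [0.208, -0.0, -0.978]]
force: [-1.2, -2.3, 0.7]
width: 0.004
t 12.95 tip [ 0.0132 -0.0329  0.0283] F stand [-0.5 -2.5  0.7] delta [0.02 0.41 0.03] q [-14.  29. 109.  -2.  30.  95.]
```

```bash
python3 -m creep '[[0,-0.1,0,0,0,0,0]]'; python3 tip.py .0135 -.037 .028
```

```text
t: 13.05
ee_pos: [0.58, -0.0736, 0.0498]
orientation: [[0.934, -0.298, 0.198], [-0.292, -0.955, -0.062], [0.208, -0.0, -0.978]]
force: [-1.3, -2.0, -0.6]
width: 0.004
t 13.05 tip [ 0.0132 -0.0319  0.0283] F stand [-0.7 -2.3 -0.6] delta [0.03 0.51 0.03] q [-14.  29. 109.  -2.  30.  95.]
```

```bash
python3 -m creep '[[0,-0.05,0,0,0,0,0],[0,0,0,0,0,0,0]]'; python3 tip.py .0135 -.037 .028
python3 - <<'E'
from h import *
from bench import get_image
a,_=get_image("side");b,d=get_image("top"); np.savez("pics/t10.npz",p=b,d=d)
cv2.imwrite("pics/s10.png",np.hstack([cv2.resize(a[165:215,180:230,::-1],(400,400),interpolation=2),cv2.resize(b[125:175,225:275,::-1],(400,400),interpolation=2)]))
h=cv2.cvtColor(b,cv2.COLOR_RGB2HSV); H,S,V=[h[...,i].astype(int) for i in range(3)]
m=np.zeros(H.shape,bool); m[125:160,240:270]=1; m&=(H>8)&(H<30)&(S>50)&(V>70)
Q=np.array([stand(q) for q in cloud("top",m,d)])
for lo in range(10,120,15):
    q=Q[(Q[:,2]>lo/1e3)&(Q[:,2]<=lo/1e3+.015)]
    if len(q): print(lo,len(q),np.median(q[:,0]).round(4),q[:,1].max().round(4))
m=np.zeros(H.shape,bool); m[135:160,230:250]=1; m&=((H<6)|(H>174))&(S>140)&(V>90)
Q=np.array([stand(q) for q in cloud("top",m,d)]); print(len(Q),Q.min(0),Q.max(0))
E
```

```text
t: 13.25
ee_pos: [0.5802, -0.0731, 0.0498]
orientation: [[0.934, -0.298, 0.198], [-0.292, -0.955, -0.062], [0.208, -0.0, -0.978]]
force: [-2.0, -1.6, 0.0]
width: 0.005
t 13.25 tip [ 0.0132 -0.0314  0.0283] F stand [-1.4 -2.2  0. ] delta [0.03 0.56 0.03] q [-13.  29. 109.  -2.  30.  95.]
10 46 0.0125 0.1482
25 45 0.0175 0.1371
40 44 0.0231 0.1349
55 51 0.0288 0.1355
70 51 0.0341 0.1369
85 51 0.0388 0.1368
100 67 0.049 0.1368
115 26 0.0501 0.1322
27 [-0.01197277  0.13847581  0.02176892] [0.01764369 0.15688333 0.04064362]
```

View pics/s10.png

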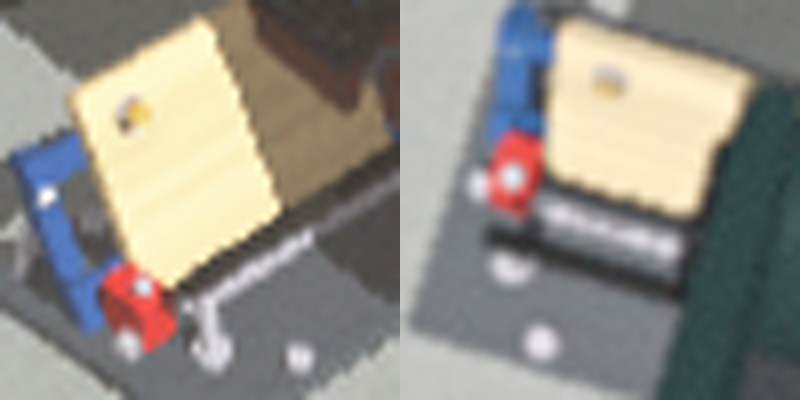

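```bash
python3 -m creep '[[0,-0.05,0,0,0,0,0],[0,-0.05,0,0,0,0,0]]'; python3 tip.py .0135 -.037 .028
```

```text
t: 13.55
ee_pos: [0.5805, -0.0723, 0.0498]
orientation: [[0.934, -0.298, 0.198], [-0.292, -0.955, -0.062], [0.208, -0.0, -0.978]]
force: [-1.4, -2.4, -0.1]
width: 0.007
t 13.55 tip [ 0.0133 -0.0305  0.0283] F stand [-0.6 -2.7 -0.1] delta [0.02 0.65 0.03] q [-13.  29. 109.  -2.  30.  95.]
```

```bash
python3 -m creep '[[0,-0.05,0,0,0,0,0],[0,0,0,0,0,0,0]]'; python3 tip.py .0135 -.037 .028
```

```text
t: 13.75
ee_pos: [0.5806, -0.0718, 0.0498]
orientation: [[0.934, -0.298, 0.198], [-0.292, -0.955, -0.062], [0.208, -0.0, -0.978]]
force: [-0.6, -1.4, 0.1]
width: 0.005
t 13.75 tip [ 0.0132 -0.03    0.0283] F stand [-0.1 -1.5  0.1] delta [0.03 0.7  0.03] q [-13.  29. 109.  -2.  30.  95.]
```

```bash
python3 -m creep '[[0,-0.05,0,0,0,0,0],[0,-0.05,0,0,0,0,0]]'; python3 tip.py .0135 -.037 .028
```

```text
t: 13.95
ee_pos: [0.5808, -0.0714, 0.0498]
orientation: [[0.934, -0.298, 0.198], [-0.291, -0.955, -0.063], [0.208, 0.001, -0.978]]
force: [-3.3, -6.7, 0.5]
width: 0.004
t 13.95 tip [ 0.0132 -0.0296  0.0283] F stand [-1.2 -7.4  0.5] delta [0.02 0.74 0.03] q [-13.  29. 109.  -2.  30.  96.]
```

```bash
python3 -m creep '[[0,-0.05,0,0,0,0,0],[0,0,0,0,0,0,0]]'; python3 tip.py .0135 -.037 .028
```

```text
t: 14.15
ee_pos: [0.5808, -0.0713, 0.0498]
orientation: [[0.934, -0.298, 0.198], [-0.291, -0.955, -0.063], [0.208, 0.001, -0.978]]
force: [-4.0, -8.6, 1.7]
width: 0.007
t 14.15 tip [ 0.0132 -0.0295  0.0283] F stand [-1.2 -9.3  1.7] delta [0.03 0.75 0.03] q [-13.  29. 109.  -2.  30.  96.]
```

```bash
python3 - <<'E'
from h import *
from bench import get_image
a,_=get_image("side");b,d=get_image("top")
cv2.imwrite("pics/s11.png",np.hstack([cv2.resize(a[165:215,180:230,::-1],(400,400),interpolation=2),cv2.resize(b[125:175,225:275,::-1],(400,400),interpolation=2)]))
E
```

```text
(no output)
```

View pics/s11.png

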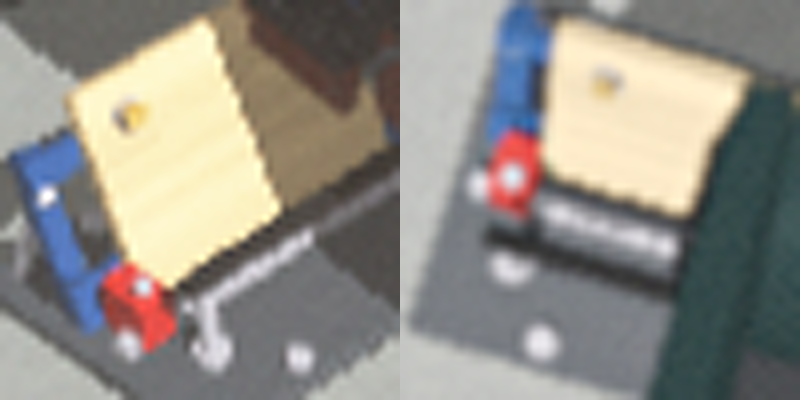

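The force jumped from about 2 N to 9 N while the tool stopped moving, so the board is against the red stop, and both views show them touching. I'll back away sideways, then lift along the tool axis.

```bash
python3 -m creep '[[0,0.3,0,0,0,0,0],[-0.05,0.5,0,0,0,0,0],[-0.1,0.5,0,0,0,0,0],[0,0.5,-1,0,0,0,0],[0,0,-3,0,0,0,0],[0,0,-4,0,0,0,0],[0,0,-4,0,0,0,0],[-2,3,-3,0,0,0,0],[-4,2,-2,0,0,0,0],[-4,2,0,0,0,0,0],[-4,2,0,0,0,0,0],[-4,2,0,0,0,0,0],[-4,2,0,0,0,0,0],[0,0,0,0,0,0,0],[0,0,0,0,0,0,0]]'
python3 - <<'E'
from h import *
from bench import get_image
res={}
for n,sl in(("top",(slice(120,185),slice(238,315))),("side",(slice(150,212),slice(180,242)))):
    p,d=get_image(n); cv2.imwrite(f"pics/{n}F.png",p[:,:,::-1])
    h=cv2.cvtColor(p,cv2.COLOR_RGB2HSV); H,S,V=[h[...,i].astype(int) for i in range(3)]
    m=np.zeros(H.shape,bool); m[sl]=1; m&=(H>8)&(H<30)&(S>50)&(V>70)
    Q=np.array([stand(q) for q in cloud(n,m,d)])
    for lo in range(25,115,15):
        q=Q[(Q[:,2]>lo/1e3)&(Q[:,2]<=lo/1e3+.015)]
        if len(q): print(n,lo,len(q),np.median(q[:,0]).round(4),np.percentile(q[:,1],[1,99]).round(4))
    q=Q[(Q[:,2]>.02)&(Q[:,2]<.1)]; A=np.c_[q[:,1:],np.ones(len(q))]; r=np.ones(len(q),bool)
    for _ in range(5):
        c=np.linalg.lstsq(A[r],q[r,0],rcond=None)[0]; e=abs(A@c-q[:,0]); r=e<.003
    print("yaw deg",np.degrees(-c[0]).round(2),"lean",np.degrees(np.arctan(c[1])).round(2))
E
```

```text
t: 15.75
ee_pos: [0.2958, -0.137, 0.1705]
orientation: [[0.932, -0.302, 0.199], [-0.295, -0.953, -0.063], [0.209, 0.0, -0.978]]
force: [0.4, -0.2, 0.5]
width: 0.005
top 25 101 0.018 [-0.0186  0.1373]
top 40 102 0.0234 [-0.0189  0.1344]
top 55 107 0.0288 [-0.0191  0.1352]
top 70 104 0.034 [-0.0195  0.1359]
top 85 105 0.0395 [-0.0174  0.1366]
top 100 170 0.048 [-0.0192  0.1357]
yaw deg 0.28 lean 19.78
side 25 131 0.0195 [-0.0158  0.1372]
side 40 126 0.0249 [-0.0172  0.1399]
side 55 157 0.0301 [-0.0171  0.1466]
side 70 144 0.0359 [-0.0182  0.1386]
side 85 131 0.0407 [-0.0174  0.14  ]
side 100 117 0.0473 [-0.0153  0.1401]
yaw deg -0.28 lean 20.1
```

View pics/topF.png

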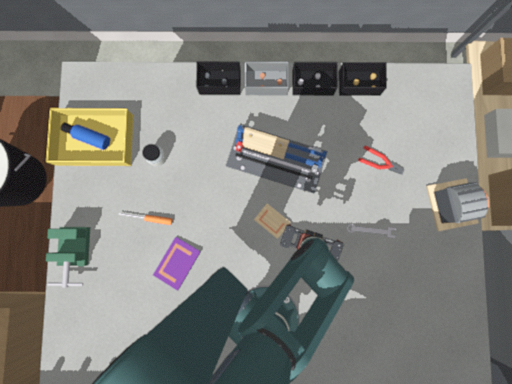

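View pics/sideF.png

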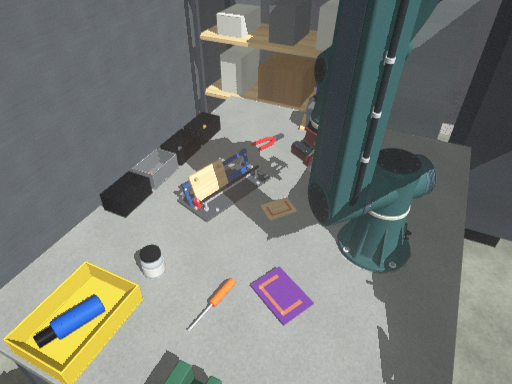

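The board leans at 20° and is square to the stand. Its left edge is at stand y of about 0.136, at the stop face. The tools and the jar look unmoved and the arm is clear, so I'm handing it in.

```bash
python3 -c "
from bench import arm;print(arm.job_done())"
```

```text
the job is handed in; nothing more can be done
None
```

I tipped the plywood board up off the bar with two spread fingers and over onto the backstop. Then I slid it about 57 mm to the left along the channel, pushing low on its side edge with the shut fingers. When it met the red stop, the push force rose from about 2 N to 9 N and the board stopped. I handed the job in at about 16 s on the robot's clock, with the gripper well clear of the stand; no verdict was reported.

What the last checks showed:
- **Lean:** 19.8° from the top view and 20.1° from the side view (allowed 15 to 30°).
- **Square to the stand:** about 0.3° off in each view, in opposite directions, so the two disagree slightly but both are well within 4°.
- **Against the stop:** the board's edge is at stand y of about 0.136 m, with the stop's inner face nominally at 0.135 m. The side view gave a noisier 0.137 to 0.147 m for that edge. I trust the force jump more than either reading.
- **Tools and jar:** they look unmoved in both pictures; I did not measure their positions.

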